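# Put the eyepiece and objective case away in the drawer

### The job

Put the microscope's accessories away: take the eyepiece out of the microscope's leaning tube and stand it, barrel down, in the empty bay of the open drawer, and stand the objective case beside it in the same bay, right way up. Set them down gently, then slide the drawer fully shut so that both are still standing inside, and leave the other things on the bench where they are.

Things in the scene. Friction and masses are not known exactly. Their poses are not given: they have to be found in the camera images.
- eyepiece: Eyepiece, about 90 g: black head 40 mm dia x 34 mm on a metal barrel 28 mm dia x 28 mm. Origin: centre of the barrel's free end; +z along its axis to the eye lens. It starts loose in the microscope's tube, head resting on the rim, axis leaning 40 degrees from vertical to the microscope's front; it must be drawn out about 30 mm along its axis. Put away, it stands on the barrel's end.
- microscope: White microscope, fixed. Origin: at bench level, 10 mm in front of the centre of its 200 x 140 mm base; -x is its front (to the robot), z up. Tube 37 mm outside, 31 mm bore, leans 40 degrees to -x; centre of its rim at (-55, 0, 255) mm. Head block's top 215 mm up; stage 120 x 130 mm, 109 mm up. Nothing of it is higher than the eyepiece.
- case: Closed case for a spare objective lens, about 110 g: an upright plain cylinder 36 mm in diameter and 52 mm high, grey with a white lid, the same width all the way up. It stands on the bench among bottles. Origin at the centre of its underside, z up.
- cabinet: White cabinet, fixed: 220 mm deep (x), 260 wide (y), 115 high, z up. Origin: bench level, under the middle of its front face; the front looks to -x, to the robot. On top a fixed grey lamp unit, 150 x 190 mm, top 181 mm above the bench, its face 20 mm behind the cabinet's front.
- drawer (a joint): How far the cabinet's only drawer is pulled out, m: 0 is fully shut, 0.15 fully open; it starts partly open. It slides along the cabinet's x (to -x to open), takes about 2 N to move, and stays where it is left.
- bay (a point): Centre of the floor (22 mm above the bench) of the drawer's empty bay, which moves with the drawer; axes as the cabinet's. 95 mm long (x), 144 mm wide (y). Its walls rise 16 mm above its floor; on its -x side the 15 mm thick front panel rises 79 mm. Beyond its +y wall slide boxes rise 38 mm, behind it a carton 30 mm. Shut, there are 81 mm under the cabinet's top.
- handle (a point): Middle of the drawer's horizontal bar handle, 110 mm long along the cabinet's y, about 10 mm thick, 77 mm above the bench and 35 mm in front of the front panel's face; axes as the cabinet's. Pushing it to +x of the cabinet shuts the drawer.
- reagent: Bystander: white bottle, 52 mm in diameter, 140 mm high, upright. Origin at the centre of its underside.
- oil: Bystander: small brown dropper bottle, 28 mm in diameter, 75 mm high, upright. Origin at the centre of its underside.
- jar: Bystander: clear jar with a white lid, 54 mm in diameter, 65 mm high, upright. Origin at the centre of its underside.
- coverslips: Bystander: carton 65 x 65 x 30 mm lying on the bench. Origin at the centre of its underside.
- dishes: Bystander: stack of clear round dishes, 88 mm in diameter, 45 mm high. Origin at the centre of its underside.
Things that resemble listed ones, but are neither listed nor needed, are in the scene too. Leave any blue or yellow look-alike of the eyepiece alone.

How it is judged:
By the outcome, as a careful person would: the job done as asked, in the order asked, and still so for the second after the job is handed in, with the robot touching nothing.
It also fails if it takes over 69 s, if anything falls off the work surface, if the arm or the gripper's body presses on something with over 40 N, if the wrist force passes 120 N, or if a joint passes its speed limit or range.

### The arm

A 6-joint arm with a two-finger parallel gripper is mounted at the origin on the work surface. World frame = base frame: x ahead of the robot, y to its left, z up, the work surface at z = 0. Lengths are in mm, angles in rad, forces in N, time in s.
With the tool pointing down it reaches from about 375 to 975 mm from the base axis. Payload 3.8 kg.
Tool frame: the origin (TCP) lies at the very end of the fingers, on their centre line; the grasp point (between the pads) lies 19 mm behind it (r.grip_point_offset is the distance from the TCP to the grasp point, in mm); z points along the fingers, y is the line along which they close (so a half turn about z gives the same grasp; the last joint's range is limited). The gripper opens to 85 mm and grips with 20 to 120 N. Pads are 22 mm wide; open, the fingers measure 114 mm over their backs; the gripper's body (76 mm by 85 mm) begins 54 mm behind the grasp point. The pads swing forward as they close: fully open they stand 13 mm farther back than shut.
Start: joints at [-1.205, 0.264, 1.604, -0, 1.274, -0.037], TCP at [264.591, -620.974, 195.98] pointing down, gripper open.
Joint ranges: [-2.63, 2.63], [-0.94, 2.18], [0.31, 2.57], [-1.31, 4.45], [0, 2.66], [-2.55, 2.55]. Speed limits (rad/s): [2.57, 2.57, 3.14, 3.14, 3.14, 3.14].

### API

Orientations are given as [roll, pitch, yaw] about the fixed x, y, z axes, in that order (R = Rz(yaw) Ry(pitch) Rx(roll)).
In Python, from rig import r, viewer gives the robot as it stands. Calls block until the motion is done:
- r.move_to(position, orientation): joint-space move of the TCP to a pose.
- r.movel(position, ori=None, feed=150): straight line of the TCP; ori=None keeps the orientation; feed is the mean speed in mm/s.
- r.move_j(angles): joint-space move.
- r.open_gripper() and r.grasp(): open the fingers fully, or close them until they stop; the grip force is fixed at half the most.
- r.dwell(seconds).
- r.solve_ik(position, orientation): joint angles nearest the present ones, or None.
- viewer.grab_frame(name): name is "scene" or "top" or "wrist"; returns (picture, depth): 420x560x3 uint8, blue, green, red; 420x560 float32, mm along the optical axis (not along the pixel's ray), 0 where there is no reading.
- viewer.camera_params(name): a dict with "fx", "fy", "cx", "cy" (pixels), "world_from_camera" (4x4, takes a point from camera to world coordinates). Camera axes: x right, y up, looking along -z (the intrinsics and any distortion apply to the point x, -y, -z); pixel columns grow to the right and rows downward; lengths in mm; the calibration is good to about 2 mm. A picture is of the moment at which its call begins: read the wrist's pose just before it. camera_params takes no time and is no camera call; for the wrist camera it gives the pose at the moment of the call.
A pose or a line that the arm cannot do raises r.MotionError and nothing moves.
- r.job_done(): hands the job in; it is judged then, once.
Readings, each from a call of its own:
- r.get_clock(): time.
- r.get_joint_positions(): joint angles.
- r.get_joint_vel(): joint speeds.
- r.get_tau(): joint torques, N m.
- r.get_position(): TCP position.
- r.get_tcp_rot(): TCP orientation.
- r.get_wrist_force(): force on the tool from outside, world axes, zero at the start.
- r.get_wrist_torque(): the same for the moment, N m.
- r.get_finger_gap(): finger opening in mm.
- r.get_grip_force(): force on a finger pad.
Only numpy, scipy, OpenCV 4.12 (cv2) and the standard library are available. Lean on these libraries where they do the work, as an engineer would, in place of code of your own. Each camera call takes 0.05 s, during which the arm holds its last target. There are 200 camera calls.

## Working session

There is one attempt and no reset: what is moved stays moved. The work goes in short steps, each a Python script; the robot and the scene stay as the last script left them, time stands still between calls to the robot, and variables do not carry over. Pictures are saved under pics/ and viewed, at most 13 in all, crops included, and the job is handed in when it is done.

```bash
ls; mkdir -p pics; python3 - <<'E'
from rig import r,viewer
import cv2,numpy as np
for n in("scene","top"):
    p,d=viewer.grab_frame(n); cv2.imwrite(f"pics/{n}0.png",cv2.resize(p,(784,588),interpolation=cv2.INTER_CUBIC)); np.savez(f"pics/{n}0.npz",p=p,d=d)
    c=viewer.camera_params(n); print(n,{k:(np.round(v,3).tolist()) for k,v in c.items()})
print(r.get_clock(),r.grip_point_offset)
E
```

```text
pics
scene {'fx': 430.681, 'fy': 430.681, 'cx': 287.11, 'cy': 213.162, 'world_from_camera': [[-0.992, 0.072, -0.099, 448.101], [-0.122, -0.602, 0.789, 810.477], [-0.003, 0.795, 0.607, 890.993], [0.0, 0.0, 0.0, 1.0]]}
top {'fx': 472.358, 'fy': 472.358, 'cx': 274.249, 'cy': 213.112, 'world_from_camera': [[-0.011, 0.99, -0.141, 428.955], [-1.0, -0.011, -0.003, -140.207], [-0.004, 0.141, 0.99, 1329.862], [0.0, 0.0, 0.0, 1.0]]}
0.1 18.700000000000003
```

View pics/scene0.png

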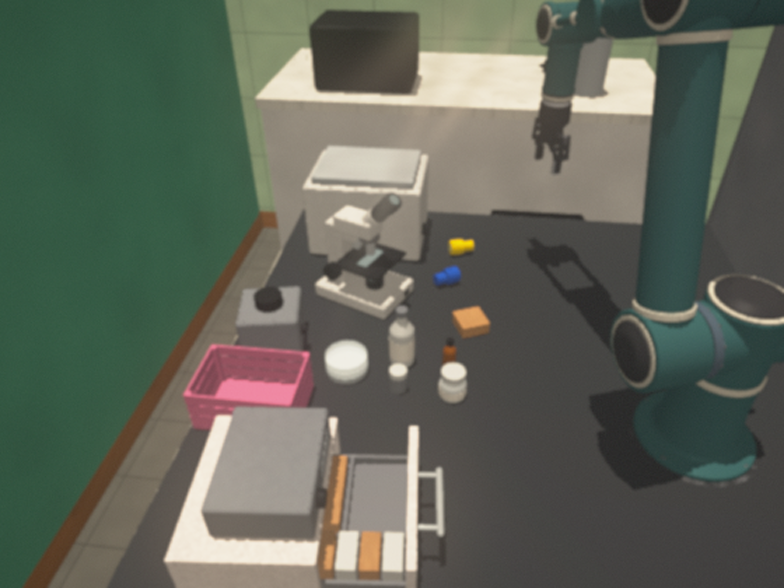

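View pics/top0.png

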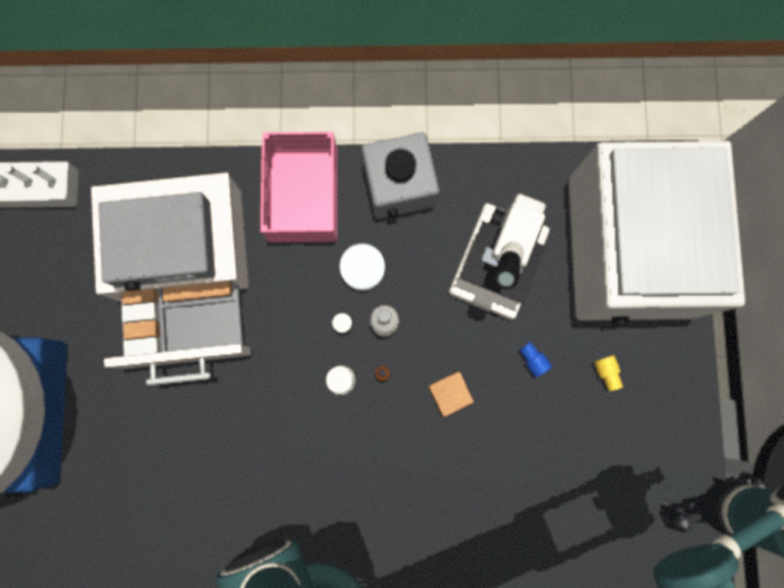

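Top view: the case candidates are the small white lid at (341,323) and the jar at (340,380). The narrow one beside the white bottle (384,320) fits "36 mm, grey with white lid"; in the scene view it is at (398,378). The eyepiece is the black head at (508,265) on the microscope; the blue (535,360) and yellow (610,373) ones are look-alikes. Next I'll measure them and confirm in a crop.

```bash
cat > h.py <<'E'
from rig import r,viewer
import cv2,numpy as np
def cloud(d,c):
    v,u=np.mgrid[:d.shape[0],:d.shape[1]]
    P=np.stack([(u-c["cx"])/c["fx"]*d,-(v-c["cy"])/c["fy"]*d,-d],-1)
    M=np.array(c["world_from_camera"]); W=P@M[:3,:3].T+M[:3,3]
    W[d<=0]=np.nan
    return W
E
python3 - <<'E'
from h import *
np.set_printoptions(precision=1,suppress=True)
S={}
for n in("scene","top"):
    z=np.load(f"pics/{n}0.npz"); S[n]=(z["p"],cloud(z["d"],viewer.camera_params(n)))
p,W=S["top"]; ps,Ws=S["scene"]
def at(u,v): # 784-scale
    return W[int(round(v/1.4)),int(round(u/1.4))]
for nm,u,v in [("case",341,323),("reagent",384,320),("jar",340,380),("oil",382,374),("dish",362,267),("cov",451,394),("headtop",508,279),("head",508,262),("bayfloor",200,325),("handle",178,377),("bench",300,450)]: print(nm,at(u,v))
# blobs: top-surface points by height bands near each thing
def blob(W,c,rad,zlo,zhi):
    q=W.reshape(-1,3); m=(np.hypot(q[:,0]-c[0],q[:,1]-c[1])<rad)&(q[:,2]>zlo)&(q[:,2]<zhi); return q[m]
def circ(q):
    (c,rr)=cv2.minEnclosingCircle(q[:,:2].astype(np.float32)); return len(q),np.array(c),rr,np.median(q[:,2]),np.median(q[:,:2],0)
for nm,u,v,a,b in [("case",341,323,40,62),("jar",340,380,55,75),("reagent",384,320,60,150),("oil",382,374,50,85)]:
    for n in S:
        q=blob(S[n][1],at(u,v),32,a,b); print(nm,n,circ(q) if len(q)>3 else 0)
# cabinet: front panel top edge & sides
q=W.reshape(-1,3)
def rect(m):
    R=cv2.minAreaRect(q[m][:,:2].astype(np.float32)); return m.sum(),R
cab=at(215,200); print("cab top",cab)
m=(abs(q[:,2]-115)<5)&(q[:,1]>100)&(q[:,1]<650); print("cabtop",rect(m),cv2.boxPoints(rect(m)[1]))
pan=at(180,355);print("panel",pan)
m=(abs(q[:,2]-101)<4)&(q[:,1]>100)&(q[:,0]<cab[0]-130); print("panel",rect(m),cv2.boxPoints(rect(m)[1]))
m=(abs(q[:,2]-80)<6)&(q[:,1]>100)&(q[:,0]<pan[0]-15)&(q[:,0]>pan[0]-80); print("handle",rect(m),cv2.boxPoints(rect(m)[1]))
# microscope
h=at(508,262)
for n in S:
    k=blob(S[n][1],h,60,225,300); print(n,len(k),k[np.argsort(-k[:,2])][:4])
m=(abs(q[:,2]-109)<5)&(np.hypot(q[:,0]-h[0],q[:,1]-h[1])<160);print("stage",rect(m))
big=np.hstack([cv2.resize(ps[225:300,240:360],(400,250),interpolation=cv2.INTER_CUBIC),cv2.resize(ps[130:205,230:350],(400,250),interpolation=cv2.INTER_CUBIC)])
b2=np.hstack([cv2.resize(p[205:280,220:340],(400,250),interpolation=cv2.INTER_CUBIC),cv2.resize(p[130:205,310:430],(400,250),interpolation=cv2.INTER_CUBIC)])
cv2.imwrite("pics/crop1.png",np.vstack([big,b2]))
E
```

```text
case [562.8 -54.1  56.7]
reagent [ 557.7 -135.8  144.5]
jar [455.1 -51.6  62.5]
oil [ 464.5 -131.7   73.5]
dish [674.9 -95.   43.8]
cov [ 426.3 -264.9   25.1]
headtop [ 608.5 -337.3  280.8]
head [ 636.9 -339.3  276.1]
bayfloor [566.3 228.   27.3]
handle [463.3 251.8  82.3]
bench [320.5  32.9  -0. ]
case scene (113, array([563.6, -50.5]), 18.98064613342285, np.float64(48.261025295766785), array([563.7, -47.6]))
case top (135, array([564.3, -53.7]), 17.80693244934082, np.float64(51.414455228990846), array([563.6, -53.8]))
jar scene (193, array([453. , -46.7]), 25.082319259643555, np.float64(61.56047285973057), array([454.4, -42.7]))
jar top (257, array([454.6, -49.5]), 23.874675750732422, np.float64(64.34984607975389), array([454.9, -49.2]))
reagent scene (334, array([ 564.8, -129.8]), 24.085744857788086, np.float64(94.427852631174), array([ 564.1, -122.5]))
reagent top (299, array([ 566.2, -136.6]), 25.893354415893555, np.float64(98.60581695354517), array([ 561.6, -135.9]))
oil scene (47, array([ 464.7, -126.9]), 9.026742935180664, np.float64(64.69214404186266), array([ 465.3, -125. ]
[... 370 characters left out ...]
int64(761), ((501.8506164550781, 372.5076599121094), (258.0723571777344, 564.265380859375), 33.551998138427734)) [[238.4 536.3]
 [550.2  66.1]
 [765.3 208.7]
 [453.5 679. ]]
handle (np.int64(295), ((454.1173400878906, 347.3526611328125), (62.74373245239258, 308.7799377441406), 0.34430578351020813)) [[421.8 501.6]
 [423.7 192.8]
 [486.4 193.2]
 [484.6 501.9]]
scene 296 [[ 620.9 -331.3  288.3]
 [ 621.9 -338.5  287.9]
 [ 624.  -332.1  287.7]
 [ 618.2 -333.6  287.3]]
top 510 [[ 615.3 -346.5  293.3]
 [ 624.5 -335.7  293.2]
 [ 617.7 -339.9  293.1]
 [ 613.1 -346.5  292.8]]
stage (np.int64(1317), ((687.7222290039062, -367.86065673828125), (130.08412170410156, 159.94003295898438), 66.77216339111328))
```

View pics/crop1.png

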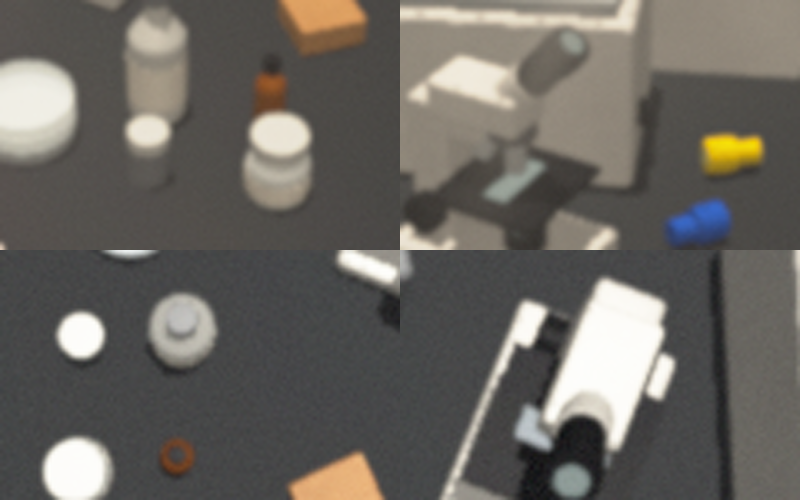

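Confirmed: in the crop, the slim grey cylinder with a white lid at (148,130) is the case; the wide jar at (280,160) is not. The black eyepiece's lens disc shows at (572,43) in the scene crop and (572,480) in the top crop. Now refining the cabinet and microscope poses.

```bash
python3 - <<'E'
from h import *
np.set_printoptions(precision=2,suppress=True)
S={}
for n in("scene","top"):
    z=np.load(f"pics/{n}0.npz"); c=viewer.camera_params(n); S[n]=(z["p"],cloud(z["d"],c),c)
p,W,c=S["top"]
def box(W,x0,x1,y0,y1,z0,z1): 
    with np.errstate(invalid='ignore'): return (W[...,0]>x0)&(W[...,0]<x1)&(W[...,1]>y0)&(W[...,1]<y1)&(W[...,2]>z0)&(W[...,2]<z1)
def rect(m,W=W): 
    R=cv2.minAreaRect(W[m][:,:2].astype(np.float32)); return m.sum(),R,np.median(W[m],0)
def line(m,W=W):
    q=W[m][:,:2].astype(np.float32); v=cv2.fitLine(q,cv2.DIST_HUBER,0,.01,.01).ravel(); return m.sum(),v,np.degrees(np.arctan2(-v[0]*np.sign(v[1]),abs(v[1]))),q[:,1].min(),q[:,1].max(),q.mean(0)
for nm in S:
    V=S[nm][1]
    print(nm,"panel",line(box(V,470,530,100,390,94,110),V))
    print("handle",line(box(V,440,485,180,330,72,92),V))
    m=box(V,590,860,100,420,106,122); print("cabtop",rect(m,V))
    m=box(V,590,860,100,420,172,192); print("lamp",rect(m,V))
    m=box(V,510,640,150,300,15,34); print("floor",rect(m,V), np.percentile(V[m],[2,98],axis=0))
    pz=S[nm][0].astype(int); 
    wh=pz.min(-1)>110
    m=box(V,600,820,-470,-250,195,232)&wh; print("headblock",rect(m,V),line(m,V))
# rays for lens disc onto z=281
def ray(n,u,v,z):
    c=S[n][2];M=np.array(c["world_from_camera"]);d=M[:3,:3]@[(u-c["cx"])/c["fx"],-(v-c["cy"])/c["fy"],-1];t=(z-M[2,3])/d[2];return M[:3,3]+t*d
print(ray("top",361.6,199,281),ray("scene",281.6,143,281), "case",ray("top",243.6,230.7,52), ray("scene",284.4,264.2,52))
E
```

```text
scene panel (np.int64(734), array([  0.09,  -1.  , 500.71, 274.4 ], dtype=float32), np.float32(5.395451), np.float32(132.2662), np.float32(386.0594), array([500.79, 273.36], dtype=float32))
handle (np.int64(319), array([  0.07,  -1.  , 460.98, 271.43], dtype=float32), np.float32(4.172362), np.float32(195.75984), np.float32(314.71497), array([462.67, 262.81], dtype=float32))
cabtop (np.int64(3680), ((733.5462036132812, 280.4610595703125), (206.29336547851562, 263.8087463378906), 5.391237258911133), array([759.27, 378.41, 112.64]))
lamp (np.int64(5640), ((710.214599609375, 279.2889709472656), (149.4222412109375, 191.31491088867188), 5.349129676818848), array([708.28, 292.96, 177.41]))
floor (np.int64(2273), ((579.9532470703125, 222.58233642578125), (130.89022827148438, 146.4482879638672), 4.659981727600098), array([565.79, 221.23,  19.57])) [[515.87 152.87  16.28]
 [619.75 285.46  32.82]]
headblock (np.int64(387), ((690.9901733398438, -363.7478942871094), (61.61166000366211, 119.84361267089844), 64.22882843017578), array([ 699.31, -351.04,  210.37])) (np.int64(387), array([   0.89,   -
[... 811 characters left out ...]
2), array([708.01, 275.26, 179.54]))
floor (np.int64(1759), ((577.2089233398438, 226.70199584960938), (114.78117370605469, 156.6041717529297), 4.9408087730407715), array([566.84, 228.03,  21.94])) [[519.88 156.2   16.35]
 [622.41 296.84  32.39]]
headblock (np.int64(856), ((698.1976928710938, -372.28668212890625), (60.369483947753906, 110.46942138671875), 66.8487319946289), array([ 703.24, -373.93,  215.14])) (np.int64(856), array([   0.73,   -0.69,  701.18, -368.76], dtype=float32), np.float32(46.58297), np.float32(-415.56238), np.float32(-326.805), array([ 702.82, -372.5 ], dtype=float32))
[ 608.52 -334.17  281.  ] [ 605.82 -321.7   281.  ] case [564.08 -52.71  52.  ] [563.69 -47.59  52.  ]
```

```bash
cat >> h.py <<'E'
from scipy.spatial.transform import Rotation as Rn
def ori(z,y):
    z=np.array(z,float)/np.linalg.norm(z); y=np.array(y,float); y-=z*(y@z); y/=np.linalg.norm(y)
    return Rn.from_matrix(np.stack([np.cross(y,z),y,z],1)).as_euler('xyz')
YM=np.radians(-23.2); F=np.array([-np.cos(YM),-np.sin(YM),0]); A=F*np.sin(np.radians(40))+[0,0,np.cos(np.radians(40))]
S_=np.array([-F[1],F[0],0])  # horizontal across the microscope
YC=np.radians(5.4); CX=np.array([np.cos(YC),np.sin(YC),0]); CY=np.array([-np.sin(YC),np.cos(YC),0])
OE=[ori(-A,s*S_) for s in(1,-1)]
OB=[ori([0,0,-1],s*CY) for s in(1,-1)]
def snap(n,name):
    c=viewer.camera_params(n); p,d=viewer.grab_frame(n); np.savez(f"pics/{name}.npz",p=p,d=d,W=cloud(d,c)); cv2.imwrite(f"pics/{name}.png",p); return p,cloud(d,c)
E
python3 - <<'E'
from h import *
np.set_printoptions(precision=3,suppress=True)
L=np.array([608.5,-334,281])
for i in(0,1):
    for P in(L+70*A,L-36*A): print("E",i,r.solve_ik(list(P),list(OE[i])))
    for P in([560,190,200],[560,260,50]): print("B",i,r.solve_ik(P,list(OB[i])))
for s in(1,-1): print("case x",r.solve_ik([564,-53,25],list(ori([0,0,-1],[s,0,0]))))
i=min((0,1),key=lambda i:abs(np.array(r.solve_ik(list(L+70*A),list(OE[i])))[5]))
print(i); r.move_to(list(L+70*A),list(OE[i])); snap("wrist","w1"); print(r.get_clock(),r.get_position(),r.get_joint_positions())
c=viewer.camera_params("wrist");print(c)
E
```

```text
E 0 [-0.633 -0.298  2.067  0.228  0.7    1.219]
E 0 [-0.6   -0.102  2.058  0.258  0.511  1.194]
B 0 [ 0.285  0.104  1.784  0.     1.253 -1.38 ]
B 0 [ 0.394  0.284  1.865  0.     0.993 -1.271]
E 1 [-0.633 -0.298  2.067  0.228  0.7   -1.922]
E 1 [-0.6   -0.102  2.058  0.258  0.511 -1.948]
B 1 [ 0.285  0.104  1.784 -0.     1.253  1.762]
B 1 [ 0.394  0.284  1.865 -0.     0.993  1.871]
case x [-0.138  0.227  1.991 -0.     0.923 -0.138]
case x None
0
1.7583 [ 567.024 -316.983  334.365] [-0.634 -0.297  2.067  0.228  0.7    1.219]
{'fx': 307.8229363005944, 'fy': 307.8229363005944, 'cx': 277.92694041659485, 'cy': 207.15793855057805, 'world_from_camera': array([[  -0.396,    0.835,   -0.383,  509.888],
       [  -0.918,   -0.36 ,    0.164, -292.449],
       [  -0.001,    0.417,    0.909,  513.825],
       [   0.   ,    0.   ,    0.   ,    1.   ]])}
```

View pics/w1.png

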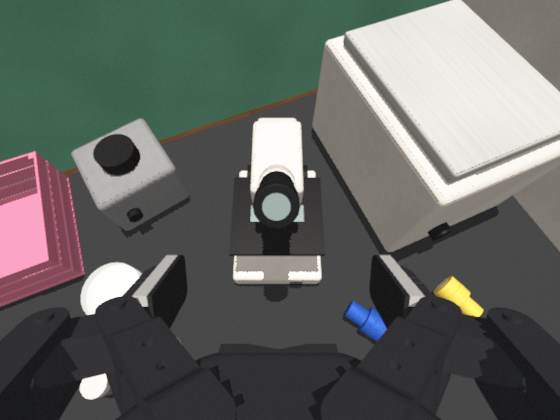

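The wrist picture shows the microscope square to the tool, with the lens disc centred at (277,207) between the fingertips (≈168 and ≈393). Yaw is good; next I'll compute the disc centre.

```bash
python3 - <<'E'
from h import *
np.set_printoptions(precision=2,suppress=True)
z=np.load("pics/w1.npz");p,W=z["p"].astype(int),z["W"]
m=np.zeros(p.shape[:2],bool);m[175:240,245:310]=1
t=m&(p.min(-1)>85)
n,lab,st,ce=cv2.connectedComponentsWithStats(t.astype(np.uint8)); k=lab[207,277]; print(st[k],ce[k])
d=lab==k; print("disc pts",np.median(W[d],0))
c=viewer.camera_params("wrist");M=np.array(c["world_from_camera"]);u,v=ce[k]
dr=M[:3,:3]@[(u-c["cx"])/c["fx"],-(v-c["cy"])/c["fy"],-1]
for zz in(278,281,284): print(M[:3,3]+dr*(zz-M[2,3])/dr[2])
# microscope yaw: front edge of base & headblock
q=W[(np.abs(W[...,2]-215)<6)&(p.min(-1)>130)&(np.abs(W[...,0]-700)<120)&(np.abs(W[...,1]+360)<100)]
print(len(q),cv2.minAreaRect(q[:,:2].astype(np.float32)))
# case
q=W[(np.abs(W[...,2]-52)<8)&(np.hypot(W[...,0]-564,W[...,1]+53)<30)];print(len(q),np.median(q,0) if len(q) else 0)
E
```

```text
[262 193  29  28 656] [275.94 206.28]
disc pts [nan nan nan]
[ 610.61 -333.89  278.  ]
[ 609.33 -333.36  281.  ]
[ 608.05 -332.83  284.  ]
2689 ((698.6783447265625, -371.3664245605469), (59.3975830078125, 97.53556823730469), 66.78040313720703)
556 [563.41 -52.73  51.75]
```

```bash
python3 - <<'E'
from h import *
np.set_printoptions(precision=2,suppress=True)
L=np.array([609.2,-333.5,281])
r.movel(list(L+40*A),feed=150)
r.movel(list(L-34*A),feed=90)
print(r.get_position(),r.get_wrist_force())
r.grasp(); print("gap",r.get_finger_gap(),r.get_grip_force(),r.get_wrist_force(),r.get_position(),r.get_clock())
r.movel(list(L+10*A),feed=70); print(r.get_wrist_force(),r.get_finger_gap())
r.movel(list(L+60*A),feed=200); p,W=snap("wrist","w2"); snap("scene","s2"); print(r.get_wrist_force(),r.get_clock(),r.get_finger_gap())
a=cv2.imread("pics/w2.png");b=cv2.imread("pics/s2.png")
cv2.imwrite("pics/v2.png",np.hstack([a[130:430,130:430][:290],cv2.resize(b[60:220,200:400],(362,290))]))
E
```

```text
[ 629.49 -342.24  255.59] [-0.88  0.39  0.37]
gap -0.16470403986860702 0.0 [-0.32  0.48  0.57] [ 629.3  -342.1   254.93] 3.85
[-0.63 -0.59  0.12] -0.03302471911093391
[-0.11 -0.42  0.11] 5.125 0.3228746083470077
```

View pics/v2.png

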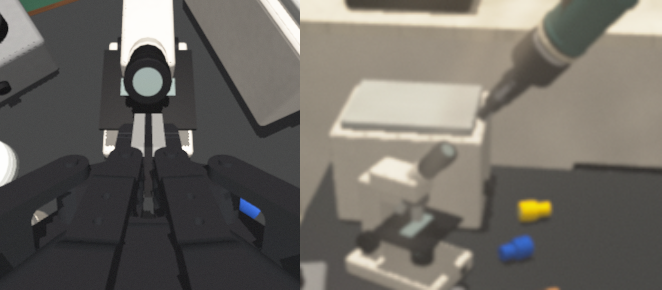

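```bash
python3 - <<'E'
from h import *
np.set_printoptions(precision=1,suppress=True)
c=viewer.camera_params("wrist");M=np.array(c["world_from_camera"])
def proj(P):
    q=M[:3,:3].T@(np.array(P)-M[:3,3]); return c["cx"]+c["fx"]*q[0]/-q[2], c["cy"]+c["fy"]*q[1]/q[2],-q[2]
L=np.array([609.2,-333.5,281])
print("pos",r.get_position(),L+60*A,"rot",r.get_tcp_rot(),OE[0])
print("tcp px",proj(r.get_position()),"L px",proj(L),"rim",proj(L-34*A))
z=np.load("pics/w2.npz");p,W=z["p"],z["W"];Z=z["d"]
print("tips px", [ (u,v,Z[v,u],W[v,u]) for u,v in((268,248),(290,248))])
for v in range(170,245,6): print(v,[ (Z[v,u],W[v,u],p[v,u].tolist()) for u in(279,)])
E
```

```text
pos [ 573.6 -318.1  325.1] [ 573.8 -318.3  327. ] rot [-3.1 -0.7 -0.4] [ 3.1 -0.7 -0.4]
tcp px (np.float64(277.9866393926726), np.float64(236.8400651402404), np.float64(189.00620385962247)) L px (np.float64(278.1047406995128), np.float64(208.7958509441732), np.float64(245.24738104186318)) rim (np.float64(278.0903898954787), np.float64(198.56519880275061), np.float64(278.01647986805784))
tips px [(268, 248, np.float32(142.09993), array([ 557.3, -306.4,  370. ])), (290, 248, np.float32(143.747), array([ 553.7, -316. ,  368.4]))]
170 [(np.float32(317.14713), array([ 670.1, -361.1,  235. ]), [213, 223, 229])]
176 [(np.float32(295.16745), array([ 654.6, -354.4,  251.4]), [37, 34, 35])]
182 [(np.float32(263.0015), array([ 635.3, -345.9,  277.1]), [37, 35, 37])]
188 [(np.float32(243.48213), array([ 622.5, -340.4,  292.2]), [47, 46, 48])]
194 [(np.float32(245.60762), array([ 619.5, -339.1,  288.3]), [44, 42, 43])]
200 [(np.float32(245.558), array([ 615.5, -337.3,  286.3]), [171, 176, 161])]
206 [(np.float32(246.36835), array([ 611.8, -335.7,  283.6]), [173, 178, 163])]
212 [(np.float32(247.97273), array([ 608.4, -334.3,  280.1]), [171, 177, 163])]
218 [(np.float32(247.72466), array([ 604.3, -332.5,  278.3]), [171, 177, 162])]
224 [(np.float32(250.39017), array([ 601.1, -331.2,  273.8]), [169, 175, 162])]
230 [(np.float32(253.18349), array([ 598. , -329.8,  269.2]), [36, 35, 35])]
236 [(np.float32(419.66376), array([ 644.6, -350.5,  109.4]), [25, 23, 23])]
242 [(np.float32(417.0768), array([ 637.1, -347.2,  108.4]), [25, 24, 23])]
```

```bash
python3 - <<'E'
from h import *
np.set_printoptions(precision=1,suppress=True)
P=np.array(r.get_position());R=Rn.from_euler('xyz',r.get_tcp_rot()).as_matrix()
print("tool z,y",R[:,2],R[:,1])
for n in("scene","top"):
    p,W=snap(n,"t_"+n)
    q=(W-P)@R; 
    m=(abs(q[...,0])<40)&(abs(q[...,1])<25)&(q[...,2]>-110)&(q[...,2]<30)
    k=q[m]; print(n,len(k)); 
    h,e=np.histogram(k[:,2],bins=np.arange(-110,31,10)); print(h)
    k=k[np.argsort(-k[:,2])][:6]; print(k)
z=np.load("pics/w2.npz"); q=(z["W"]-P)@R
m=(abs(q[...,0])<40)&(abs(q[...,1])<25)&(q[...,2]>-110)&(q[...,2]<20); k=q[m]
print(len(k)); print(np.histogram(k[:,2],bins=np.arange(-110,31,10))[0])
E
```

```text
tool z,y [ 0.6 -0.3 -0.8] [-0.4 -0.9 -0. ]
scene 99
[22  4  2  1 13 24 22 11  0  0  0  0  0  0]
[[-12.3  -2.9 -32. ]
 [ -8.5  -6.  -34.1]
 [  1.6  -4.4 -34.5]
 [ -4.6  -8.1 -35.4]
 [  7.6  -3.5 -35.7]
 [-10.4  -5.1 -36. ]]
top 298
[36 49 86 31 31 34 29  2  0  0  0  0  0  0]
[[  5.   -5.8 -36.6]
 [  9.2   1.5 -37.7]
 [ 10.5  -0.8 -41.7]
 [ 11.1   5.6 -41.8]
 [ 11.3  -5.5 -42.3]
 [  3.4 -11.1 -42.5]]
8985
[1979 1908 2607  940  588  581  381    1    0    0    0    0    0    0]
```

All three cameras show the real fingertips ending about 39 mm short of the reported TCP along the tool axis, so the reported tool length is too long and the fingers closed above the eyepiece. I'll compensate for it.

```bash
cat >> h.py <<'E'
D=39.
L=np.array([609.6,-334,281])
E
python3 - <<'E'
from h import *
np.set_printoptions(precision=1,suppress=True)
P=np.array(r.get_position());R=Rn.from_euler('xyz',r.get_tcp_rot()).as_matrix()
z=np.load("pics/w2.npz"); q=(z["W"]-P)@R
m=(abs(q[...,0])<20)&(abs(q[...,1])<12)&(q[...,2]>-60)&(q[...,2]<-20); k=q[m]
print("tipz",np.percentile(k[:,2],[90,97,99,99.8]),"y",np.percentile(k[:,1],[5,50,95]))
t=lambda s:list(L+(s-D)*A)
r.open_gripper()
r.movel(t(20),feed=200); r.movel(t(-35),feed=80)
print(r.get_wrist_force())
r.grasp(); print("gap",r.get_finger_gap(),r.get_grip_force(),r.get_wrist_force(),r.get_clock())
E
```

```text
tipz [-44.4 -42.  -41.3 -40.6] y [-10.8  -0.1  10.7]
[ 0.2 -0.2  0.2]
gap 38.52877673874472 59.7038733959198 [-3.9  1.7  4.3] 7.8917
```

```bash
python3 - <<'E'
from h import *
t=lambda s:list(L+(s-D)*A)
r.movel(t(5),feed=80); print(r.get_wrist_force(),r.get_finger_gap())
r.movel(t(60),feed=200); snap("wrist","w3"); snap("scene","s3"); print(r.get_wrist_force(),r.get_clock(),r.get_finger_gap())
a=cv2.imread("pics/w3.png");b=cv2.imread("pics/s3.png")
cv2.imwrite("pics/v3.png",np.hstack([a[130:420,130:430],cv2.resize(b[60:220,200:400],(362,290))]))
E
```

```text
[-0.68274426 -0.20337968 -1.39088408] 38.83678695429165
[-0.05819618 -0.18158496 -0.97782395] 9.0667 38.61274829402951
```

View pics/v3.png

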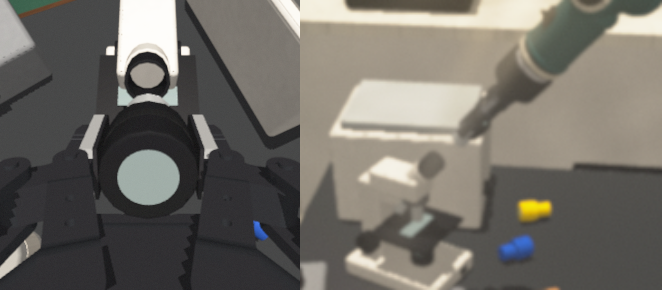

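Eyepiece held squarely: the head is between the pads at (148,170), and the empty bore shows at (148,75). Next: bay extents from the top cloud, then carry it over.

```bash
python3 - <<'E'
from h import *
np.set_printoptions(precision=1,suppress=True)
z=np.load("pics/top0.npz");W=cloud(z["d"],viewer.camera_params("top"))
O=np.array([501.6,256,0]); q=np.stack([(W-O)@CX,(W-O)@CY,W[...,2]],-1).reshape(-1,3)
q=q[~np.isnan(q[:,0])]
for a,b in((-20,-8),(-8,8),(15,40),(40,70),(70,95),(95,110),(110,125)):
    k=q[(q[:,0]>a)&(q[:,0]<b)]; print(a,[int(np.median(k[(k[:,1]>y)&(k[:,1]<=y+8),2])) if ((k[:,1]>y)&(k[:,1]<=y+8)).any() else None for y in range(-150,50,8)])
k=q[(q[:,1]>-60)&(q[:,1]<0)]; print([(x,int(np.median(k[(k[:,0]>x)&(k[:,0]<=x+4),2]))) for x in range(-60,140,4) if ((k[:,0]>x)&(k[:,0]<=x+4)).any()])
# move over the bay, high
C=O+55*CX-48*CY
P=C+18*CX+8*CY
for i in(0,1):
    print(i,r.solve_ik([P[0],P[1],240-D],list(OB[i])),r.solve_ik([P[0],P[1],50-D],list(OB[i])))
E
```

```text
-20 [0, 1, -1, 0, -1, 0, -1, 0, 0, -1, -1, -1, 0, 2, 0, -3, 0, -2, 0, 0, -2, 0, -1, -1, 2]
-8 [0, -1, 31, 74, 99, 99, 99, 100, 100, 99, 100, 99, 99, 101, 100, 99, 100, 100, 98, 98, 99, 100, 100, 100, 99]
15 [0, 0, 0, 0, 19, 25, 22, 22, 22, 22, 21, 21, 22, 21, 19, 21, 21, 20, 21, 21, 20, 20, 22, 32, 52]
40 [0, 0, 0, 0, 19, 24, 21, 21, 22, 22, 21, 21, 21, 19, 22, 22, 22, 22, 21, 21, 23, 20, 21, 35, 50]
70 [0, 0, -1, 0, 20, 23, 22, 21, 21, 21, 22, 21, 20, 21, 21, 21, 21, 21, 22, 22, 21, 22, 22, 36, 50]
95 [0, -1, 0, 0, 20, 36, 25, 30, 25, 25, 30, 28, 24, 27, 30, 27, 24, 26, 33, 25, 25, 28, 29, 35, 50]
110 [0, 0, -2, 0, 21, 24, 44, 50, 49, 47, 49, 50, 50, 49, 50, 51, 48, 50, 49, 49, 51, 49, 44, 34, 56]
[(-60, -1), (-56, -1), (-52, 0), (-48, 75), (-44, 79), (-40, 78), (-36, 0), (-32, 0), (-28, 1), (-24, 0), (-20, 0), (-16, 0), (-12, 0), (-8, 71), (-4, 101), (0, 102), (4, 101), (12, 22), (16, 20), (20, 21), (24, 21), (28, 21), (32, 21), (36, 21), (40, 22), (44, 21), (48, 21), (52, 22), (56, 21), (60, 22), (64, 22), (68, 21), (72, 21), (76, 22), (80, 21), (84, 22), (88, 21), (92, 20), (96, 21), (100, 26), (104, 37), (108, 35), (112, 41), (116, 51), (120, 52), (124, 51), (128, 103), (132, 137), (136, 176)]
0 [ 0.3  0.2  1.7  0.   1.3 -1.3] [ 0.3  0.3  1.9  0.   0.9 -1.3]
1 [ 0.3  0.2  1.7 -0.   1.3  1.8] [ 0.3  0.3  1.9 -0.   0.9  1.8]
```

```bash
cat >> h.py <<'E'
O=np.array([501.6,256,0]); C=O+55*CX-40*CY
def lower(P,z0,zmin,o,dz=1.0,thr=3):
    r.movel([P[0],P[1],z0],feed=60); r.dwell(.1); f0=r.get_wrist_force()[2]; z=z0
    while z>zmin:
        z-=dz; r.movel([P[0],P[1],z],feed=25); f=r.get_wrist_force()[2]-f0
        if f>thr: break
    print("stop z",z,"df",f,r.get_clock()); return z
E
python3 - <<'E'
from h import *
P=C+18*CX+8*CY
r.move_to([P[0],P[1],200],list(OB[1])); print(r.get_clock(),r.get_position(),r.get_wrist_force())
r.movel([P[0],P[1],60],feed=200)
snap("wrist","w4");snap("scene","s4")
a=cv2.imread("pics/w4.png");b=cv2.imread("pics/s4.png")
cv2.imwrite("pics/v4.png",np.hstack([a[:,60:460],cv2.resize(b[290:420,180:340],(400,325))[:,:].copy() if 0 else cv2.copyMakeBorder(cv2.resize(b[260:420,180:340],(400,400)),0,20,0,0,0)]))
print(r.get_clock(),r.get_wrist_force(),r.get_finger_gap())
E
```

```text
11.0583 [577.69538581 230.00726064 200.21763851] [-0.30182124  0.0406919  -1.21357361]
12.0083 [ 0.11839807 -0.36161605 -1.6748748 ] 38.52589458557128
```

View pics/v4.png

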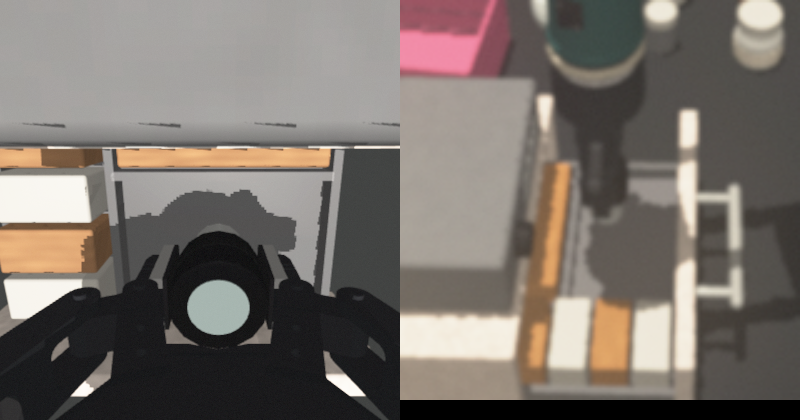

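Left: the eyepiece head is at (218,290), between the bay walls (~115 and ~335), with the slide boxes left of it. Lowering it now.

```bash
python3 - <<'E'
from h import *
P=C+18*CX+8*CY
z=lower(P,17,4,None)
print(r.get_wrist_force(),r.get_wrist_torque())
r.open_gripper(); r.dwell(.2); print(r.get_finger_gap(),r.get_wrist_force())
r.movel([P[0],P[1],z+110],feed=200)
snap("wrist","w5"); snap("scene","s5"); print(r.get_clock())
a=cv2.imread("pics/w5.png");b=cv2.imread("pics/s5.png")
cv2.imwrite("pics/v5.png",np.hstack([a[:,60:460],cv2.copyMakeBorder(cv2.resize(b[260:420,180:340],(400,400)),0,20,0,0,0)]))
E
```

```text
stop z 10.0 df 5.027702904432656 14.725
[-0.47128646  0.55688322  3.59677908] [-0.23524032  0.18614626 -0.03638865]
85.40123332113583 [ 0.62754407  0.32822402 -0.11817716]
16.25
```

View pics/v5.png

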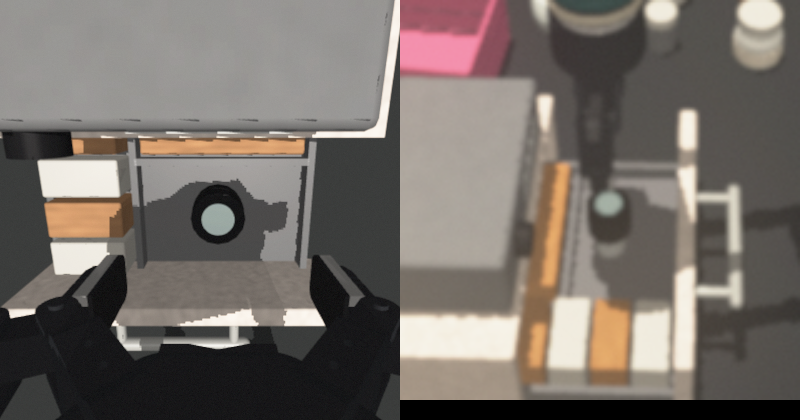

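Eyepiece stands upright in the bay (left view (218,218)). Now the case, closing along a diagonal that clears the reagent bottle and the jar.

```bash
python3 - <<'E'
from h import *
np.set_printoptions(precision=1,suppress=True)
W=np.load("pics/w5.npz")["W"]; E0=C+18*CX+8*CY
q=W[(np.hypot(W[...,0]-E0[0],W[...,1]-E0[1])<30)&(W[...,2]>76)]; print("eyepiece top",len(q),np.median(q,0),"planned",E0,"z max",np.percentile(q[:,2],90))
a=np.radians(-138); o=list(ori([0,0,-1],[np.cos(a),np.sin(a),0])); K=[563.6,-53]
print(r.solve_ik([*K,-16],o))
r.movel([E0[0],E0[1],180],feed=300)
r.move_to([*K,110],o); p,W=snap("wrist","w6")
q=W[(np.hypot(W[...,0]-K[0],W[...,1]-K[1])<30)&(abs(W[...,2]-52)<7)]; print("case",len(q),np.median(q,0),cv2.minEnclosingCircle(q[:,:2].astype(np.float32)),r.get_clock())
E
```

```text
eyepiece top 19944 [589.5 232.  243.6] planned [577.3 231.    0. ] z max 254.63644400725403
[-0.1  0.3  2.  -0.   0.8  2.3]
case 1533 [567.8 -53.6  51.8] ((567.0361938476562, -52.742794036865234), 17.988698959350586) 17.775
```

```bash
python3 - <<'E'
from h import *
K=[565.5,-53]
r.movel([*K,25],feed=250); r.movel([*K,-16],feed=90); print(r.get_wrist_force())
r.grasp(); print("gap",r.get_finger_gap(),r.get_grip_force(),r.get_wrist_force())
r.movel([*K,0],feed=80); r.movel([*K,120],feed=250); snap("wrist","w7"); print(r.get_finger_gap(),r.get_wrist_force(),r.get_clock())
E
```

```text
[-0.21352477  0.32257233  0.16266575]
gap 34.307650614497426 59.83959585428238 [-0.26937671  0.63175277  3.42207503]
34.65893896401192 [-1.1506513   0.19701062 -1.96286863] 20.425
```

View pics/w7.png

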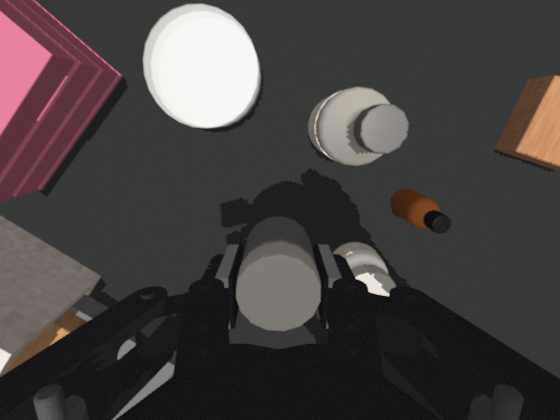

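Case held upright between the pads (278,280); the bottles look undisturbed. Next: place it in the bay.

```bash
python3 - <<'E'
from h import *
P=C-24*CX-46*CY
r.move_to([P[0],P[1],130],list(OB[1])); r.movel([P[0],P[1],40],feed=200)
z=lower(P,12,1,None)
r.open_gripper(); r.dwell(.2); print(r.get_finger_gap(),r.get_wrist_force())
r.movel([P[0],P[1],z+120],feed=200)
snap("wrist","w8"); snap("scene","s8"); print(r.get_clock())
a=cv2.imread("pics/w8.png");b=cv2.imread("pics/s8.png")
cv2.imwrite("pics/v8.png",np.hstack([a[:,60:460],cv2.copyMakeBorder(cv2.resize(b[260:420,180:340],(400,400)),0,20,0,0,0)]))
E
```

```text
stop z 6.0 df 5.241442245348149 24.15
85.36285737272696 [ 0.35693212 -0.88214685 -0.21636015]
25.75
```

View pics/v8.png

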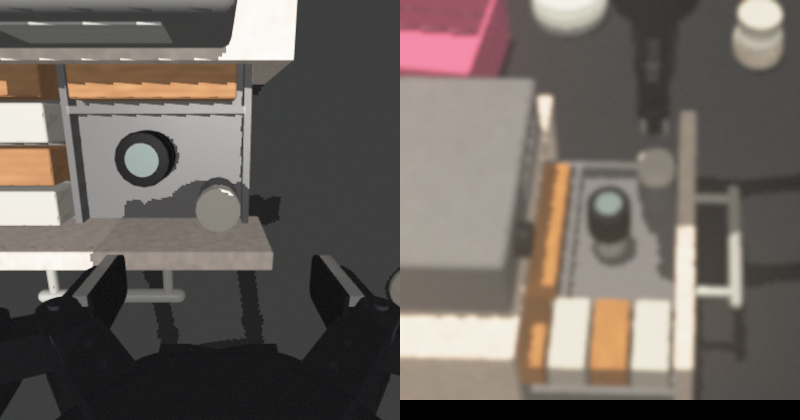

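Both stand upright in the bay: eyepiece at (143,158), case at (218,207). Now push the handle with closed fingers.

```bash
python3 - <<'E'
from h import *
H=O-42.5*CX
g=lambda s,z:[*(H+s*CX)[:2],z]
r.movel(g(-50,126),feed=250); r.grasp(); r.movel(g(-50,17),feed=200)
r.dwell(.1); f0=np.array(r.get_wrist_force())
r.movel(g(-22,17),feed=80)
s=-22
f=lambda:(np.array(r.get_wrist_force())-f0)@CX
print("pre",f(),r.get_clock())
r.movel(g(75,17),feed=35); print("75",f(),r.get_clock())
s=75
while s<125:
    s+=4; r.movel(g(s,17),feed=25); F=f()
    if F<-8: break
print("stop",s,F,r.get_clock())
snap("scene","s9");snap("top","t9");snap("wrist","w9")
a=cv2.imread("pics/s9.png");b=cv2.imread("pics/t9.png")
cv2.imwrite("pics/v9.png",np.hstack([cv2.resize(a[240:420,80:340],(400,277)),cv2.resize(b[100:280,30:290],(400,277))]))
E
```

```text
pre -1.1929919900637294 28.5583
75 -2.8577319505377683 31.4833
stop 111 -11.720913681900113 34.2583
```

View pics/v9.png

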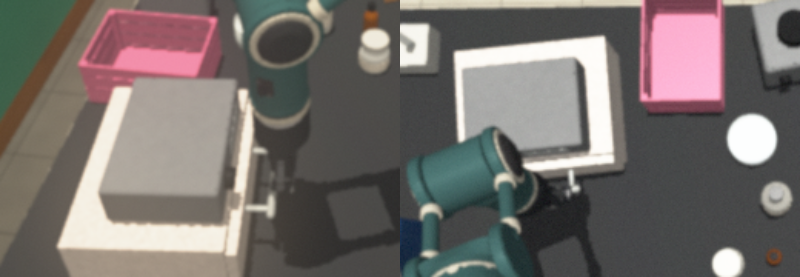

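```bash
python3 - <<'E'
from h import *
np.set_printoptions(precision=1,suppress=True)
H=O-42.5*CX
g=lambda s,z:[*(H+s*CX)[:2],z]
f=lambda:np.array(r.get_wrist_force())@CX
for s in(111.7,112.4,113.1):
    r.movel(g(s,17),feed=15); r.dwell(.15); print(s,f(),(np.array(r.get_position())-H)@CX)
    if f()<-28: break
r.movel(g(70,17),feed=120); r.movel(g(30,130),feed=250)
for n in("scene","top","wrist"): p,W=snap(n,"f_"+n); \
  q=np.stack([(W-O)@CX,(W-O)@CY,W[...,2]],-1); m=(abs(q[...,2]-101)<4)&(abs(q[...,1])<110)&(q[...,0]>60)&(q[...,0]<160); k=q[m]; print(n,"panel top x",len(k),np.percentile(k[:,0],[2,50,98]) if len(k) else 0)
print(r.get_clock())
a=cv2.imread("pics/f_scene.png");b=cv2.imread("pics/f_wrist.png")
cv2.imwrite("pics/v10.png",np.hstack([cv2.resize(a,(400,300)),cv2.resize(b,(400,300))]))
E
```

```text
111.7 -12.884691222211604 107.26402950977618
112.4 -14.857870683285102 107.18757371113092
113.1 -16.623334431599055 107.12597503618696
scene panel top x 634 [115.4 122.8 130.5]
top panel top x 446 [114.6 122.2 130.5]
wrist panel top x 5468 [116.7 119.  122.6]
36.9
```

View pics/v10.png

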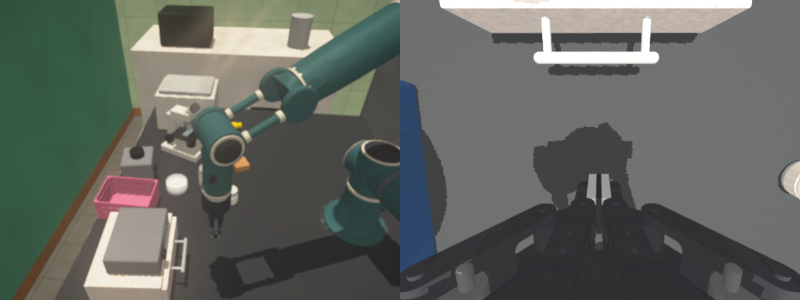

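The tip stopped dead at 107 mm while the force rose, and the panel is now flush with the cabinet front, so the drawer is fully shut. The robot is clear of everything, so I'm handing in.

```bash
python3 -c "
from rig import r
print(r.job_done(), r.get_clock())"
```

```text
the job is handed in; nothing more can be done
the job is handed in; nothing more can be done
```

I handed the job in at about 37 s: the eyepiece (barrel down) and the case both stood upright in the bay in the last view before I pushed the drawer shut against its stop, but I couldn't see inside after that; the other bench items were not handled.

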